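# Slide a carton down the reader's lane and start the reading

### The arm

A 6-joint arm with a two-finger parallel gripper is mounted at the origin on the work surface. World frame = base frame: x ahead of the robot, y to its left, z up, the work surface at z = 0. Lengths are in m, angles in degrees, forces in N, time in s.
With the tool pointing down it reaches from about 0.35 to 0.875 m from the base axis. Payload 15.5 kg.
Tool frame: the origin (TCP) lies on the centre line of the jaws, within the pads' length; the fingertips stand 11 mm ahead of it and the grasp point (between the pads) lies 8 mm behind it; y points along the fingers, z is the direction in which the jaws open and shut, and the axes are right-handed (so a half turn about y gives the same grasp; the last joint's range is limited). The gripper opens to 85 mm and grips with 20 to 120 N. Pads are 22 mm wide; open, the fingers measure 114 mm over their backs; the gripper's body (76 mm by 85 mm) begins 54 mm behind the grasp point. The pads swing forward as they close: fully open they stand 13 mm farther back than shut.
Start: joints at [67.294, 28.281, 77.091, -0, 74.628, -5.472], TCP at [0.185, 0.597, 0.242] pointing down, gripper open.
Joint ranges: [-166.48, 166.48], [-47.26, 123.95], [12.59, 153.08], [-70.14, 250.14], [6.76, 159.57], [-176.63, 176.63]. Speed limits (degrees/s): [108.29, 108.29, 147.25, 172.46, 172.46, 172.46].

### API

Orientations are given as a 3x3 rotation matrix whose columns are the frame's x, y, z axes.
In Python, from cell import r, imaging gives the robot as it stands.
- The arm moves only by the shell command python3 -m inch 'ROWS' [FORCE]. ROWS is text: rows parted by semicolons, each of 7 numbers parted by spaces: the finger opening in cm, from 0 to 8.54, then the shift along the tool's x, y, z in cm, then the turn, a rotation vector about the tool's x, y, z in degrees. In form: claw x y z rx ry rz; .... A call has exactly 5 rows; each row shifts and turns the commanded pose from where the row before left it, along the tool's axes as they then stand; what a row does not reach is not made up. A row lasts 1/8 s, in which the tool goes at most 62.5 mm and 10.7 degrees, less where a joint would pass 70% of its speed; a pose out of reach is approached as far as the arm can. A call is refused whole if a number of a shift passes 6.25 or a number of a turn 10.7, either way. A call with a gripper value outside its range is refused whole. The fingers move at their own pace and stop on an object; FORCE is the grip in N (left out, the last holds). Time passes only in rows, so rows that do not move let the fingers close, or fill a call up. It gives the time, the measured TCP pose, the force and the opening at its end, in the units of the state.
- r.read_state(): the state, without advancing time (a new reading comes with each control period).
- imaging.camera(name): name is "scene" or "top" or "wrist"; returns a dict with "pixels" (480x640x3 uint8, blue, green, red), "vertical_fov" (degrees; the focal length in pixels is half the picture's height over the tangent of half this angle, whatever the lens; pixels are square), "cx", "cy" (the principal point, pixels), "origin" and "orientation" of the camera in the world. Camera axes: x right, y down, z forward; pixel columns grow to the right and rows downward; lengths in m; the calibration is good to about 2 mm. The wrist camera is an equidistant fisheye: a pixel r from the principal point sees the ray r / f radians off the axis. A picture is of the moment at which its call begins. There is no depth.
- r.hand_in(): hands the job in, once; it reports no verdict.
The state is a dict: "clock": time; "joint_pos": joint angles; "joint_velocities": joint speeds; "joint_torque": joint torques, N m; "tcp_pos": TCP position; "eef_rot": TCP orientation; "contact_force": force on the tool from outside, world axes, zero at the start; "wrist_torque": the same for the moment, N m; "grip_width": opening from 0.0 (shut) to 1.0 (fully open).
Only numpy, scipy, OpenCV 4.12 (cv2) and the standard library are available. Lean on these libraries where they do the work, as an engineer would, in place of code of your own. Each camera call takes 0.05 s, during which the arm holds its last target.

### The job

Line up the carton that lies askew on the loading plate and push it down the lane between the two guide rails, fully home against the end stop, with neither the carton nor the robot touching either rail; then press the button on top of the reader and let go. Only push the carton along the plate with the fingers: do not lift or tip it, and leave everything else on the bench where it stands.

Things in the scene. Friction and masses are not known exactly. Their poses are not given: they have to be found in the camera images.
- lane: Fixed intake lane of a carton reader, bare metal. Origin on the bench under the lane's centre line; +x points down the lane to the reader, +y left of that, z up. Floor: a plate 6 mm thick; the loading plate (x -210 to -10 mm, y -100 to 100, no rails or edges) runs flush into the lane floor (x -10 to 190 mm, y -74 to 74). Place and heading vary.
- lane_stop (a point): Middle of the end stop's face where it meets the lane floor (lane frame x 190, y 0, z 6 mm). The stop is a wall 148 mm wide, 45 mm tall above the floor. Behind it stands the white reader housing: lane frame x 196 to 284 mm, y -74 to 74 mm, top 76 mm above the bench.
- rail_left: Left guide rail (lane side +y), steel bar 200 x 10 x 25 mm, standing on the lane floor. Origin at the centre of its underside, x along it; in the lane's frame it spans x -10 to 190 mm, y 62 to 72 mm, z 6 to 31 mm. The clear width between the rails is 124 mm. Not to be touched.
- rail_right: Right guide rail (lane side -y), the mirror image of the left: y -72 to -62 mm in the lane's frame. Not to be touched.
- carton: Closed cardboard carton, paper tape along the top, 120 (x) x 100 (y) x 60 mm (z), 0.25 to 0.5 kg. Origin at the centre of its underside. Starts flat on the loading plate, up to 25 mm off the lane's centre line and turned up to 0.18 rad, its x axis roughly down the lane. Fully home, its origin is at lane x = 130 mm. Friction about 0.5 to 0.7; it stays where it is left.
- read_button_top (a point): Centre of the top of the round white push button (diameter 34 mm) in a black housing on top of the reader housing; pressed straight down. Travel 6 mm, about 5 N when fully down; springs back.
- read_button (a joint): Travel of that button in m: 0 released, 0.006 fully pressed.
- saline_bottle: Bystander: clear bottle, diameter 52, height 120 mm, right of the lane near its far end. Origin at the centre of its underside.
- sample_jar: Bystander: white jar, diameter 48, height 60 mm, left of the lane near its far end. Origin at the centre of its underside.
- petri_dish: Bystander: shallow clear dish, diameter 84, height 16 mm, left of the lane near its mouth. Origin at the centre of its underside.
- slide_box: Bystander: grey box 85 x 50 x 32 mm, right of the loading plate. Origin at the centre of its underside.
- dropper: Bystander: small amber bottle, diameter 30, height 70 mm, right of the reader housing. Origin at the centre of its underside.
- tube_rack: Bystander: white rack 75 x 150 x 55 mm with capped tubes up to 113 mm high, right of the rails, along the lane. Origin at the centre of its underside.
Not all that is in view belongs to the job. Leave any blue or pink look-alike of the carton alone.

How it is judged (in metres and radians):
On the way, in this order (a step that is already met when the one before it is completed fails the run):
1. the carton is fully home against the end stop (x of carton in the frame of lane above 0.125 m and z of carton in the frame of lane below 0.009 m), for 0.2 s.
2. then the button is pressed (all of step 1 and value of joint read_button above 0.004 m), for 0.02 s.
At the end, for the whole second after the job is handed in: The carton stands flat on the lane floor between the rails, within 5 mm of the end stop, within 13 mm of the lane's centre line and 0.15 rad of its direction, at rest, and the button has been pressed (4 mm or more) after that and is released (all of step 1 and y of carton in the frame of lane between -0.013 and 0.013 m and angle between the x axis of carton and the x axis of lane, either way round below 0.15 rad and angle between carton's own z axis and vertical below 0.05 rad and linear speed of carton below 0.01 m/s and value of joint read_button below 0.0015 m); the robot touches nothing.
It fails at once if a guide rail is touched (over 0.3 N) (contact force between any of carton, the fingers, the arm and rail_left above 0.3 N or contact force between any of carton, the fingers, the arm and rail_right above 0.3 N).
It fails at once if the carton is lifted (over 10 mm) or tipped (over 0.2 rad) (z of carton in the frame of lane above 0.016 m or angle between carton's own z axis and vertical above 0.2 rad).
It fails at once if the carton falls off the plate (z of carton in the frame of lane below -0.002 m).
It fails at once if a bystander is moved (over 20 mm) or tipped (distance of any of saline_bottle, sample_jar, petri_dish, slide_box, dropper, tube_rack from where it was at the start of the episode above 0.02 m or angle between any of saline_bottle, sample_jar, petri_dish, slide_box, dropper, tube_rack's own z axis and vertical above 0.3 rad).
It also fails if it takes over 67 s, if anything falls off the work surface, if the arm or the gripper's body presses on something with over 40 N, if the wrist force passes 120 N, or if a joint passes its speed limit or range.

## Working session

There is one attempt and no reset: what is moved stays moved. The work goes in short steps, Python scripts to look and compute and a shell command to move; the robot and the scene stay as the last step left them, time stands still between calls to the robot, and variables do not carry over. Pictures are saved under pics/ and viewed, and the job is handed in when it is done.

```bash
ls; mkdir -p pics; python3 - <<'E'
from cell import r, imaging
import cv2, numpy as np
print(r.read_state())
for n in ("scene","top","wrist"):
    c=imaging.camera(n); cv2.imwrite(f"pics/{n}0.png",c["pixels"])
    print(n,{k:v for k,v in c.items() if k!="pixels"})
E
```

```text
pics
{'clock': 0.0, 'joint_pos': array([ 6.72945216e+01,  2.83147138e+01,  7.71281518e+01,  4.15924250e-04,
        7.46266653e+01, -5.47174923e+00]), 'joint_velocities': array([ 0.06953095,  0.03100079, -0.07976924, -0.01427768, -0.15309307,
        0.06010858]), 'joint_torque': array([ 4.51056054e-03, -8.82154226e+01, -3.83871102e+01,  3.00708170e-04,
        1.01023490e-02, -8.26308519e-05]), 'tcp_pos': array([0.18502996, 0.59662192, 0.24169605]), 'eef_rot': array([[ 9.55103517e-01, -4.74877581e-04,  2.96271912e-01],
       [-2.96272267e-01, -1.11679288e-03,  9.55102872e-01],
       [-1.22682581e-04, -9.99999264e-01, -1.20734586e-03]]), 'contact_force': array([-0.36212961, -0.24413882,  0.46983262]), 'wrist_torque': array([-0.01897119, -0.01547316, -0.00904366]), 'grip_width': 1.0007307315172482}
scene {'vertical_fov': 43.42291260231934, 'cx': 316.9863253065338, 'cy': 245.2264492682735, 'origin': array([ 1.53730853, -0.02667433,  0.99240862]), 'orientation': array([[-0.09826467,  0.66971184, -0.7360911 ],
       [ 0.99503488,  0.07786438, -0.06198972],
       [ 0.01580003, -0.73852771, -0.67403796]])}
top {'vertical_fov': 51.467509540751664, 'cx': 310.5793898957661, 'cy': 240.19560227003046, 'origin': array([ 0.42722225, -0.11702077,  1.08711005]), 'orientation': array([[ 0.02800397, -0.99028015,  0.1362388 ],
       [-0.99957443, -0.02662785,  0.01191307],
       [-0.00816953, -0.13651443, -0.9906044 ]])}
wrist {'vertical_fov': 65.70646984690485, 'cx': 316.6949924832017, 'cy': 244.78296577895136, 'origin': array([0.10544298, 0.62229379, 0.37340143]), 'orientation': array([[ 0.29633712,  0.90365595,  0.30917671],
       [ 0.95508092, -0.27964093, -0.09808869],
       [-0.00217996,  0.32435609, -0.94593254]])}
```

View pics/scene0.png

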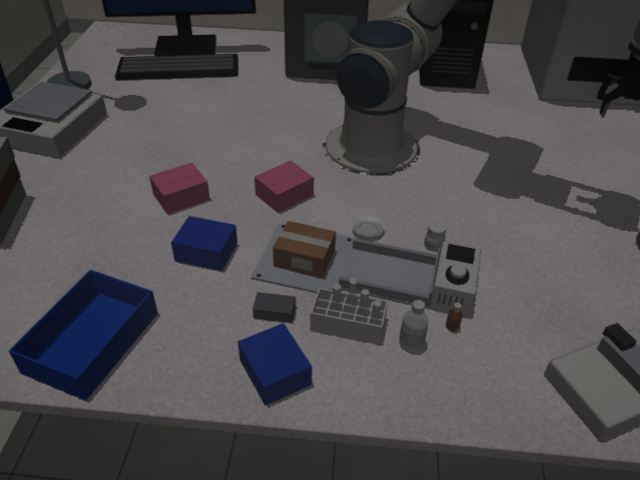

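View pics/top0.png

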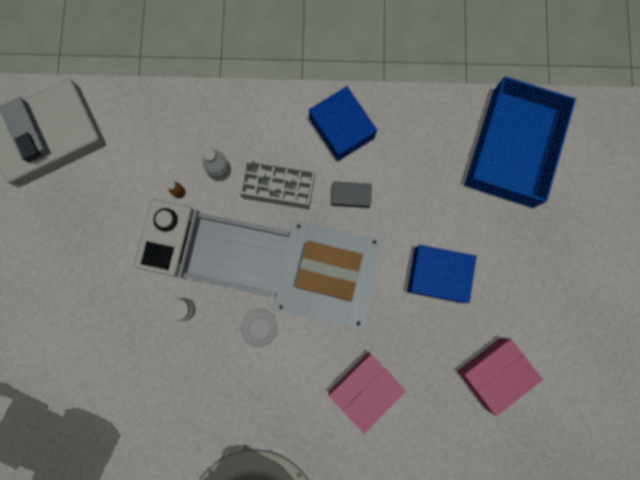

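View pics/wrist0.png

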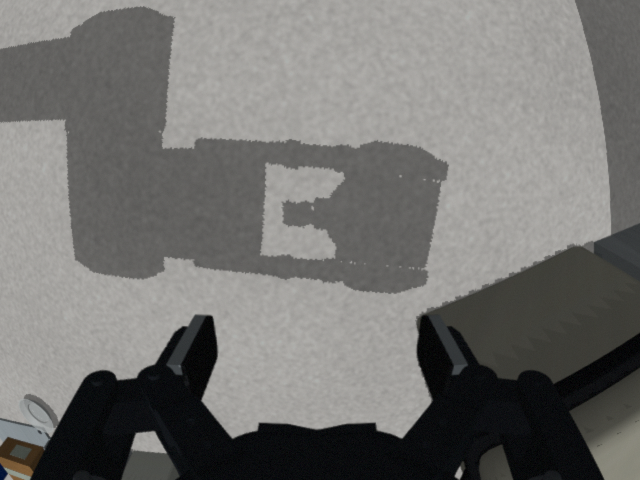

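```bash
cat > h.py <<'E'
import numpy as np, cv2
from cell import r, imaging
def ray(c,uv):
    f=240/np.tan(np.radians(c["vertical_fov"]/2))
    uv=np.atleast_2d(np.asarray(uv,float))
    d=np.c_[(uv[:,0]-c["cx"])/f,(uv[:,1]-c["cy"])/f,np.ones(len(uv))]
    return d@np.asarray(c["orientation"]).T
def onz(c,uv,z):
    d=ray(c,uv); o=np.asarray(c["origin"])
    return o+d*((z-o[2])/d[:,2])[:,None]
E
python3 - <<'E'
import cv2
a=cv2.imread("pics/top0.png")[190:340,125:390]
cv2.imwrite("pics/top0z.png",cv2.resize(a,None,fx=3,fy=3,interpolation=cv2.INTER_CUBIC))
a=cv2.imread("pics/scene0.png")[200:360,245:495]
cv2.imwrite("pics/scene0z.png",cv2.resize(a,None,fx=3,fy=3,interpolation=cv2.INTER_CUBIC))
E
```

```text
(no output)
```

View pics/top0z.png

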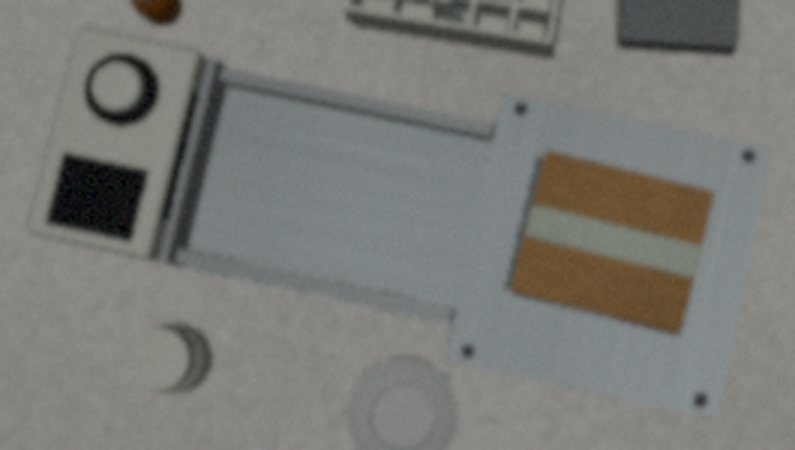

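View pics/scene0z.png

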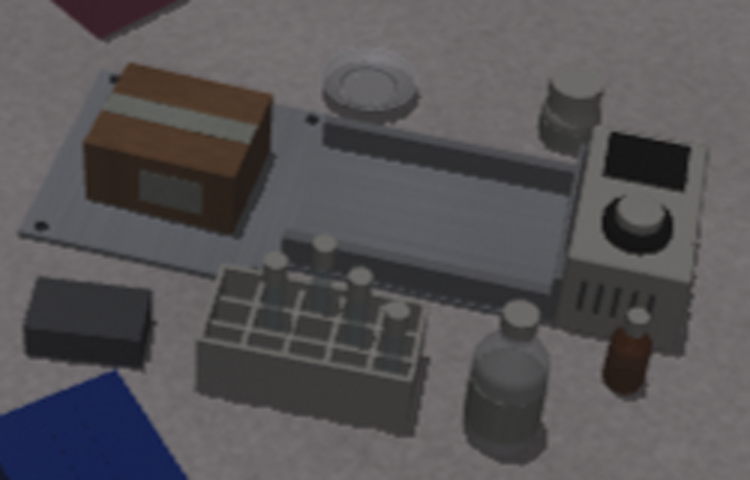

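```bash
cat > meas.py <<'E'
from h import *
def carton(c, z=0.066):
    im=c["pixels"].astype(int); b,g,rr=im[...,0],im[...,1],im[...,2]
    m=((rr-b>35)&(rr>90)).astype(np.uint8)   # lit top
    m=cv2.morphologyEx(m,cv2.MORPH_CLOSE,np.ones((19,19)))
    n,l,s,_=cv2.connectedComponentsWithStats(m)
    k=1+np.argmax(s[1:,4]); cnt=max(cv2.findContours((l==k).astype(np.uint8),0,1)[0],key=cv2.contourArea)
    P=onz(c,cnt[:,0,:],z)[:,:2]
    box=cv2.minAreaRect((P*1000).astype(np.float32))
    return np.array(box[0])/1000,box
def screws(c,z=0.006):
    g=cv2.cvtColor(c["pixels"],cv2.COLOR_BGR2GRAY).astype(float)
    out=[]
    for u,v in ((520,108),(748,155),(468,351),(700,400)):
        u=u/3+125;v=v/3+190;x0,y0=int(round(u))-5,int(round(v))-5
        w=g[y0:y0+11,x0:x0+11]; w=np.clip(np.median(w)-15-w,0,None)
        yy,xx=np.mgrid[0:11,0:11]; out.append((x0+(w*xx).sum()/w.sum(),y0+(w*yy).sum()/w.sum()))
    return np.array(out)
E
python3 - <<'E'
from meas import *
c=imaging.camera("top")
s=screws(c); print(s); S=onz(c,s,.006)[:,:2]; print(S)
print([np.linalg.norm(S[i]-S[j]) for i,j in((0,1),(2,3),(0,2),(1,3))])
d=(S[0]-S[1])+(S[2]-S[3]); d/=np.linalg.norm(d); n=np.array([-d[1],d[0]]); mid=S.mean(0)
print("dir",d,np.degrees(np.arctan2(d[1],d[0])))
O=mid+d*0.110; print("lane origin",O)
L=lambda p:np.array([(p-O)@d,(p-O)@n])
print("screws lane",[L(p) for p in S])
cc,box=carton(c); bp=cv2.boxPoints(box)/1000; print("carton",cc,box,L(cc)); print([L(p) for p in bp])
z=lambda u,v:(u/3+125,v/3+190)
# button top (height ~?), rail corners at z=.031
for nm,uv,h in (("railR end",z(492,128),.031),("railL end",z(453,313),.031),("housing c",z(80,25),.076),("h2",z(200,52),.076),("h3",z(150,257),.076),("h4",z(30,232),.076),("btn",z(117,84),.095)):
    p=onz(c,[uv],h)[0,:2]; print(nm,p,L(p))
E
```

```text
[[298.13100437 225.88427948]
 [374.02607076 241.60148976]
 [280.50107066 306.61456103]
 [358.0658858  322.93704246]]
[[ 0.60695582 -0.07573934]
 [ 0.5765362  -0.24292281]
 [ 0.42985356 -0.04331643]
 [ 0.39988131 -0.21066642]]
[np.float64(0.1699284076587114), np.float64(0.17001280691806442), np.float64(0.18004570625958044), np.float64(0.17957567816236036)]
dir [0.17765405 0.984093  ] 79.76685547958273
lane origin [ 0.52284867 -0.03491102]
screws lane [array([-0.02523689, -0.09002258]), array([-0.19516514, -0.08978766]), array([-0.02479266,  0.09002258]), array([-0.19480531,  0.08978766])]
carton [ 0.30404065 -0.49515854] ((304.0406494140625, -495.1585388183594), (97.55215454101562, 116.39434814453125), 37.2810173034668) [-0.49179849  0.13356261]
[array([-0.4884613 ,  0.20942353]), array([-0.56707496,  0.1235892 ]), array([-0.49513565,  0.05770167]), array([-0.41652202,  0.143536  ])]
railR end [ 0.58753113 -0.05756138] [-0.01079896 -0.06767749]
railL end [ 0.4552054  -0.03458768] [-0.01169891  0.06662471]
housing c [0.64523703 0.22794155] [ 0.28041416 -0.0737447 ]
h2 [0.62838975 0.14346763] [ 0.19429098 -0.07217255]
h3 [0.48604831 0.16884121] [0.19397342 0.07241238]
h4 [0.50077526 0.25172349] [0.27815359 0.07264407]
btn [0.6011116  0.19345831] [ 0.23864039 -0.03644727]
```

```bash
cat >> meas.py <<'E'
O=np.array([0.52284867,-0.03491102]); d=np.array([0.17765405,0.984093]); n=np.array([-d[1],d[0]])
L=lambda p:np.array([(p-O)@d,(p-O)@n])
def W(x,y): return O+d*x+n*y
def carton(c, z=0.066, thr=90):
    im=c["pixels"].astype(int); b,g,rr=im[...,0],im[...,1],im[...,2]
    m=((rr-b>40)&(g-b>12)&(rr>thr)).astype(np.uint8); m[:190]=0
    m=cv2.morphologyEx(m,cv2.MORPH_CLOSE,np.ones((19,19)))
    nn,l,s,_=cv2.connectedComponentsWithStats(m)
    k=1+np.argmax(s[1:,4]); cnt=max(cv2.findContours((l==k).astype(np.uint8),0,1)[0],key=cv2.contourArea)
    P=onz(c,cnt[:,0,:],z)[:,:2]
    box=cv2.minAreaRect((np.array([L(p) for p in P])*1000).astype(np.float32))
    return box
E
python3 - <<'E'
from meas import *
c=imaging.camera("top")
for t in (60,75,90,105):
    b=carton(c,thr=t); print(t,b); print(cv2.boxPoints(b).round(1).tolist())
z=lambda u,v:(u/3+125,v/3+190)
for u,v in ((545,152),(713,192),(680,333),(510,290)):
    print(L(onz(c,[z(u,v)],.066)[0,:2]))
# button by two views
cs=imaging.camera("scene")
pt=c; o1,d1=c["origin"],ray(c,[z(117,84)])[0]; o2,d2=cs["origin"],ray(cs,[(638/3+245,211/3+200)])[0]
A=np.c_[d1,-d2]; s=np.linalg.lstsq(A,o2-o1,rcond=None)[0]; p1=o1+s[0]*d1;p2=o2+s[1]*d2; print("btn",p1,p2,L(p1[:2]))
E
```

```text
60 ((-109.51118469238281, -3.599506378173828), (96.7571029663086, 116.56768798828125), 87.84284973144531)
[[-169.60000610351562, -49.70000076293945], [-53.099998474121094, -54.099998474121094], [-49.400001525878906, 42.599998474121094], [-165.89999389648438, 46.900001525878906]]
75 ((-109.51118469238281, -3.599506378173828), (96.7571029663086, 116.56768798828125), 87.84284973144531)
[[-169.60000610351562, -49.70000076293945], [-53.099998474121094, -54.099998474121094], [-49.400001525878906, 42.599998474121094], [-165.89999389648438, 46.900001525878906]]
90 ((-109.51118469238281, -3.599506378173828), (96.7571029663086, 116.56768798828125), 87.84284973144531)
[[-169.60000610351562, -49.70000076293945], [-53.099998474121094, -54.099998474121094], [-49.400001525878906, 42.599998474121094], [-165.89999389648438, 46.900001525878906]]
105 ((-110.52194213867188, -4.571765899658203), (94.71533203125, 114.72379302978516), 87.96578216552734)
[[-169.5, -49.900001525878906], [-54.900001525878906, -53.900001525878906], [-51.5, 40.70000076293945], [-166.1999969482422, 44.79999923706055]]
[-0.0530314  -0.05388458]
[-0.17172057 -0.05029822]
[-0.16821399  0.04866382]
[-0.0492513   0.04386133]
btn [0.60125784 0.19371941 0.09416567] [0.60116369 0.19547046 0.09469716] [ 0.23892331 -0.03654479]
```

```bash
for i in 1; do python3 -m inch '6.5 2.7 0 -3.5 0 0 0; 6.5 2.7 0 -3.5 0 0 0; 6.5 2.7 0 -3.5 0 0 0; 6.5 2.7 0 -3.5 0 0 0; 6.5 2.7 0 -3.5 0 0 0' 40; done
python3 -m inch '6.5 2.7 0 -3.5 0 0 0; 6.5 2.7 0 -3.5 0 0 0; 6.5 2.7 0 -3.5 0 0 0; 6.5 2.7 0 -3.5 0 0 0; 6.5 2.7 0 -3.5 0 0 0'
python3 -m inch '6.5 2.7 0 -3.5 0 0 0; 6.5 2.7 0 -3.5 0 0 0; 6.5 2.7 0 -3.5 0 0 0; 6.5 2.7 0 -3.5 0 0 0; 6.5 2.7 0 -3.5 0 0 0'
python3 -m inch '6.5 2.7 0 -3.5 0 0 0; 6.5 2.7 0 -3.5 0 0 0; 6.5 2.7 0 -3.5 0 0 0; 6.5 2.7 0 -3.5 0 0 0; 6.5 2.7 0 -3.5 0 0 0'
python3 -m inch '6.5 0 0 0 0 10 0; 6.5 0 0 0 0 10 0; 6.5 0 0 0 0 10 0; 6.5 0 0 0 0 10 0; 6.5 0 0 0 0 10 0'
python3 -m inch '6.5 0 0 0 0 10 0; 6.5 0 0 0 0 10 0; 6.5 0 0 0 0 10 0; 6.5 0 0 0 0 3 0; 6.5 0 0 0 0 0 0'
```

```text
clock: 0.92
tcp_pos: [0.2625, 0.3885, 0.2423]
eef_rot: [[0.955, 0.0, 0.296], [-0.296, 0.0, 0.955], [0.0, -1.0, 0.0]]
contact_force: [0.7, 0.5, -0.1]
grip_width: 0.761
clock: 1.55
tcp_pos: [0.3397, 0.1814, 0.2425]
eef_rot: [[0.955, 0.001, 0.296], [-0.296, 0.0, 0.955], [0.001, -1.0, 0.0]]
contact_force: [-0.2, 1.0, -0.1]
grip_width: 0.76
clock: 2.17
tcp_pos: [0.4168, -0.026, 0.2425]
eef_rot: [[0.955, 0.001, 0.297], [-0.297, -0.0, 0.955], [0.001, -1.0, 0.0]]
contact_force: [0.5, -0.1, -0.1]
grip_width: 0.761
clock: 2.8
tcp_pos: [0.4939, -0.2331, 0.2423]
eef_rot: [[0.955, 0.0, 0.297], [-0.297, 0.0, 0.955], [0.0, -1.0, 0.0]]
contact_force: [0.6, 0.6, 0.8]
grip_width: 0.761
clock: 3.42
tcp_pos: [0.4935, -0.2316, 0.2423]
eef_rot: [[0.382, -0.0, 0.924], [-0.924, 0.0, 0.382], [-0.0, -1.0, -0.0]]
contact_force: [-0.5, -0.0, 0.0]
grip_width: 0.764
clock: 4.05
tcp_pos: [0.4935, -0.2316, 0.2423]
eef_rot: [[-0.177, 0.0, 0.984], [-0.984, -0.0, -0.177], [0.0, -1.0, 0.0]]
contact_force: [-0.3, 0.4, 0.5]
grip_width: 0.762
```

```bash
python3 -m inch '6.5 0.6 0 -0.5 0 0 0; 6.5 0 4 0 0 0 0; 6.5 0 4 0 0 0 0; 6.5 0 4 0 0 0 0; 6.5 0 2 0 0 0 0'
python3 -m inch '6.5 0 2 0 0 0 0; 6.5 0 2 0 0 0 0; 6.5 0 1.4 0 0 0 0; 6.5 0 0 0 0 0 0; 6.5 0 0 0 0 0 0'
python3 - <<'E'
from meas import *
c=imaging.camera("top"); s=imaging.camera("scene"); w=imaging.camera("wrist")
st=r.read_state(); print(L(st["tcp_pos"][:2]),st["tcp_pos"])
a=cv2.resize(c["pixels"][190:340,125:390],None,fx=2,fy=2,interpolation=2); b=cv2.resize(s["pixels"][180:360,225:495],None,fx=1.9,fy=1.9,interpolation=2)
cv2.imwrite("pics/a1.png",a); cv2.imwrite("pics/b1.png",b); cv2.imwrite("pics/w1.png",w["pixels"])
E
```

```text
clock: 4.68
tcp_pos: [0.4864, -0.2365, 0.1004]
eef_rot: [[-0.177, -0.002, 0.984], [-0.984, 0.001, -0.177], [-0.001, -1.0, -0.002]]
contact_force: [0.3, -0.2, 0.5]
grip_width: 0.759
clock: 5.3
tcp_pos: [0.4878, -0.2369, 0.0489]
eef_rot: [[-0.177, 0.001, 0.984], [-0.984, -0.0, -0.177], [0.0, -1.0, 0.001]]
contact_force: [-0.2, -0.0, 0.9]
grip_width: 0.764
[-0.20492887 -0.00147112] [ 0.48788995 -0.23684143  0.04895745]
```

View pics/b1.png

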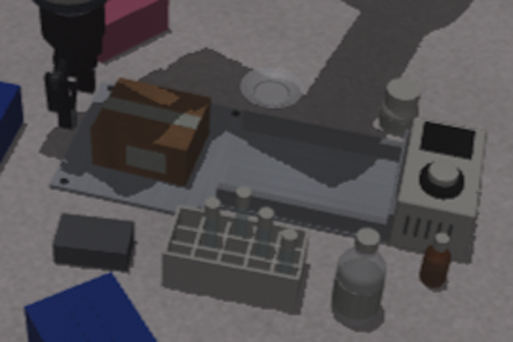

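View pics/w1.png

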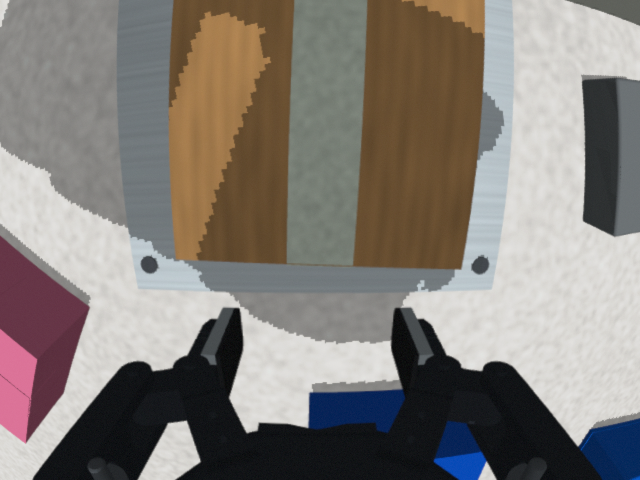

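View pics/a1.png

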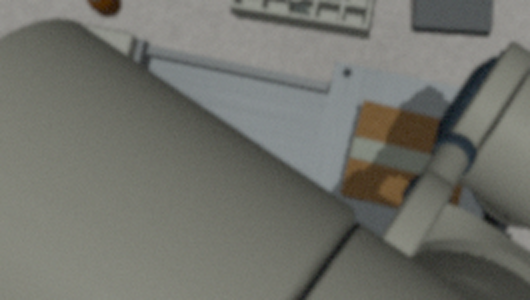

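```bash
python3 -m inch '6.5 -0.5 0 0 0 0 0; 6.5 -0.5 0 0 0 0 0; 6.5 -0.5 0 0 0 0 0; 6.5 -0.5 0 0 0 0 0; 6.5 -0.5 0 0 0 0 0'
python3 -m inch '6.5 -0.5 0 0 0 0 0; 6.5 -0.5 0 0 0 0 0; 6.5 -0.5 0 0 0 0 0; 6.5 -0.5 0 0 0 0 0; 6.5 -0.5 0 0 0 0 0'
python3 -m inch '6.5 -0.5 0 0 0 0 0; 6.5 -0.5 0 0 0 0 0; 6.5 -0.5 0 0 0 0 0; 6.5 -0.5 0 0 0 0 0; 6.5 0 0 0 0 0 0'
python3 - <<'E'
from meas import *
c=imaging.camera("top"); s=imaging.camera("scene"); w=imaging.camera("wrist")
st=r.read_state(); print(L(st["tcp_pos"][:2]),st["tcp_pos"])
b=cv2.resize(s["pixels"][180:360,225:495],None,fx=2.9,fy=2.9,interpolation=2)
cv2.imwrite("pics/b2.png",b); cv2.imwrite("pics/w2.png",w["pixels"])
E
```

```text
clock: 6.08
tcp_pos: [0.4921, -0.2117, 0.0483]
eef_rot: [[-0.178, 0.0, 0.984], [-0.984, -0.0, -0.178], [0.0, -1.0, 0.0]]
contact_force: [1.1, -1.2, -0.1]
grip_width: 0.766
clock: 6.7
tcp_pos: [0.4965, -0.1871, 0.0483]
eef_rot: [[-0.178, -0.0, 0.984], [-0.984, -0.0, -0.178], [0.0, -1.0, -0.0]]
contact_force: [0.2, -2.2, 0.5]
grip_width: 0.763
clock: 7.32
tcp_pos: [0.5, -0.1673, 0.0483]
eef_rot: [[-0.177, -0.0, 0.984], [-0.984, 0.0, -0.177], [-0.0, -1.0, -0.0]]
contact_force: [-0.2, -0.7, -0.2]
grip_width: 0.758
[-0.13476352 -0.00102823] [ 0.49991926 -0.16771353  0.04825928]
```

View pics/b2.png

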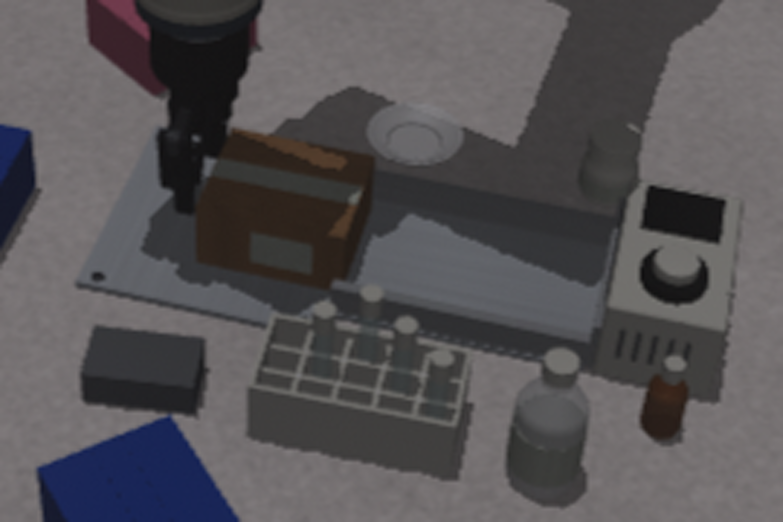

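View pics/w2.png

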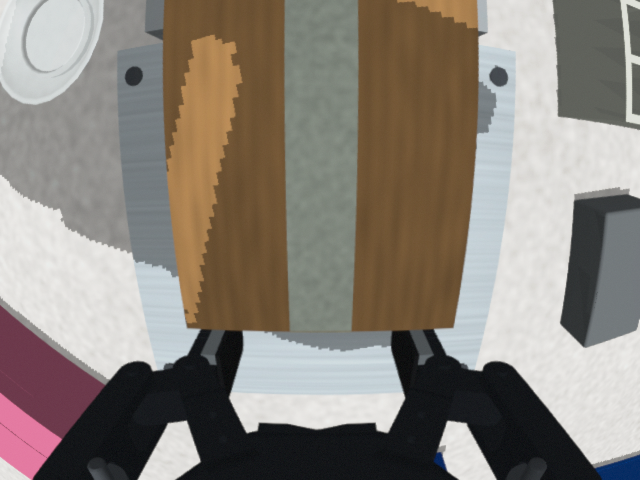

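```bash
python3 -m inch '6.5 -0.8 0 0 0 0 0; 6.5 -0.8 0 0 0 0 0; 6.5 -0.8 0 0 0 0 0; 6.5 -0.8 0 0 0 0 0; 6.5 -0.8 0 0 0 0 0'
python3 -m inch '6.5 -0.8 0 0 0 0 0; 6.5 -0.8 0 0 0 0 0; 6.5 -0.8 0 0 0 0 0; 6.5 -0.8 0 0 0 0 0; 6.5 -0.8 0 0 0 0 0'
python3 - <<'E'
from meas import *
w=imaging.camera("wrist")
st=r.read_state(); print(L(st["tcp_pos"][:2]),st["tcp_pos"])
cv2.imwrite("pics/w3.png",w["pixels"])
E
```

```text
clock: 8.1
tcp_pos: [0.5072, -0.1278, 0.0483]
eef_rot: [[-0.177, -0.0, 0.984], [-0.984, -0.0, -0.177], [0.0, -1.0, -0.0]]
contact_force: [-0.4, -1.6, 0.5]
grip_width: 0.76
clock: 8.72
tcp_pos: [0.5143, -0.0885, 0.0483]
eef_rot: [[-0.178, -0.0, 0.984], [-0.984, -0.0, -0.178], [0.0, -1.0, -0.0]]
contact_force: [-0.8, -2.4, -0.1]
grip_width: 0.764
[-0.0534909  -0.00096226] [ 0.51429275 -0.08772199  0.04825886]
```

View pics/w3.png

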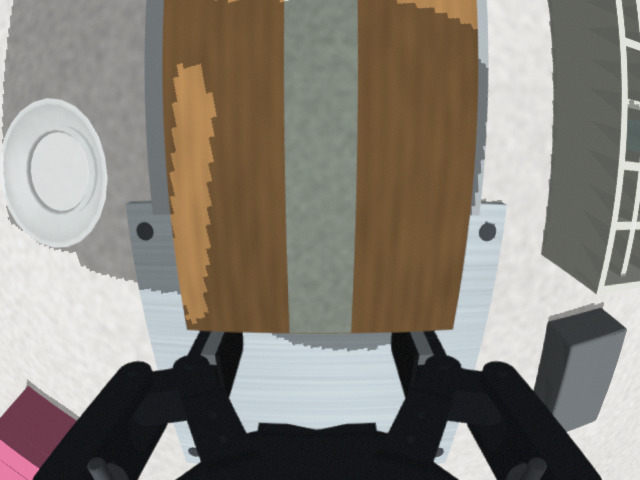

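```bash
python3 -m inch '6.5 -0.8 0 0 0 0 0; 6.5 -0.8 0 0 0 0 0; 6.5 -0.8 0 0 0 0 0; 6.5 -0.8 0 0 0 0 0; 6.5 -0.8 0 0 0 0 0'
python3 -m inch '6.5 -0.8 0 0 0 0 0; 6.5 -0.8 0 0 0 0 0; 6.5 -0.8 0 0 0 0 0; 6.5 -0.8 0 0 0 0 0; 6.5 -0.8 0 0 0 0 0'
python3 -m inch '6.5 -0.8 0 0 0 0 0; 6.5 -0.8 0 0 0 0 0; 6.5 -0.5 0 0 0 0 0; 6.5 0 0 0 0 0 0; 6.5 0 0 0 0 0 0'
python3 - <<'E'
from meas import *
w=imaging.camera("wrist"); s=imaging.camera("scene")
st=r.read_state(); print(L(st["tcp_pos"][:2]),st["tcp_pos"])
cv2.imwrite("pics/w4.png",w["pixels"])
b=cv2.resize(s["pixels"][180:360,225:495],None,fx=2.9,fy=2.9,interpolation=2)
cv2.imwrite("pics/b4.png",b)
E
```

```text
clock: 9.4
tcp_pos: [0.5214, -0.0491, 0.0483]
eef_rot: [[-0.178, -0.0, 0.984], [-0.984, -0.0, -0.178], [0.0, -1.0, -0.0]]
contact_force: [-0.5, -2.2, -0.3]
grip_width: 0.761
clock: 10.02
tcp_pos: [0.5285, -0.0097, 0.0483]
eef_rot: [[-0.178, -0.0, 0.984], [-0.984, -0.0, -0.178], [0.0, -1.0, -0.0]]
contact_force: [-0.5, -2.1, -0.7]
grip_width: 0.762
clock: 10.65
tcp_pos: [0.5322, 0.0103, 0.0483]
eef_rot: [[-0.178, 0.0, 0.984], [-0.984, 0.0, -0.178], [-0.0, -1.0, 0.0]]
contact_force: [0.5, 0.3, 0.2]
grip_width: 0.761
[ 0.0460631 -0.0011157] [0.53212991 0.01022115 0.04830752]
```

View pics/w4.png

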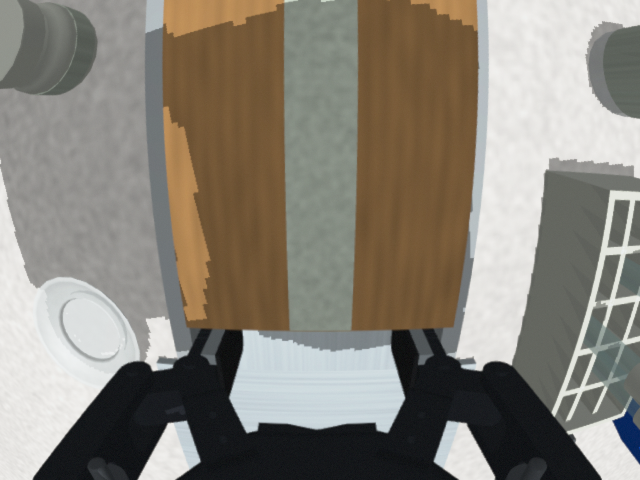

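View pics/b4.png

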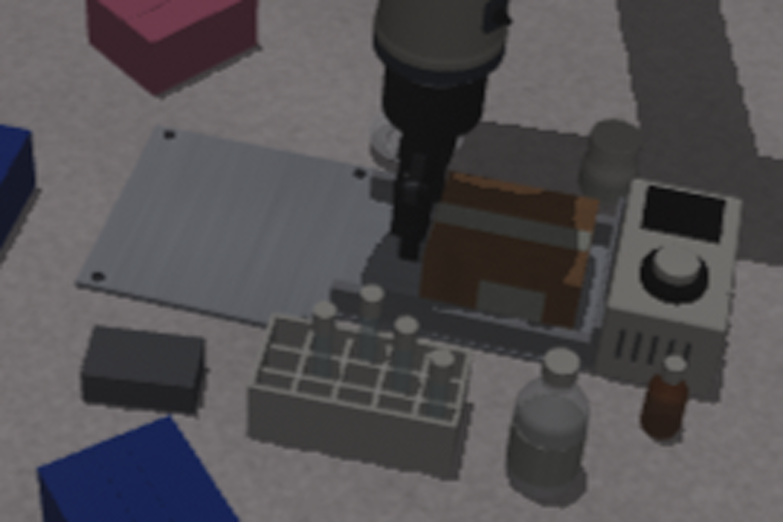

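Carton is straight and centred, with about 1.3 cm to go. I'll creep until the force rises.

```bash
python3 -m inch '6.5 -0.3 0 0 0 0 0; 6.5 -0.3 0 0 0 0 0; 6.5 -0.3 0 0 0 0 0; 6.5 -0.1 0 0 0 0 0; 6.5 -0.1 0 0 0 0 0'
python3 -m inch '6.5 -0.1 0 0 0 0 0; 6.5 -0.1 0 0 0 0 0; 6.5 0 0 0 0 0 0; 6.5 0 0 0 0 0 0; 6.5 0 0 0 0 0 0'
python3 -c "
from meas import *
st=r.read_state(); print(L(st['tcp_pos'][:2]),st['contact_force'])"
```

```text
clock: 11.38
tcp_pos: [0.5341, 0.0213, 0.0483]
eef_rot: [[-0.178, 0.0, 0.984], [-0.984, -0.0, -0.178], [0.0, -1.0, 0.0]]
contact_force: [0.3, -2.5, -0.1]
grip_width: 0.764
clock: 12.0
tcp_pos: [0.5345, 0.0232, 0.0483]
eef_rot: [[-0.178, 0.0, 0.984], [-0.984, 0.0, -0.178], [-0.0, -1.0, 0.0]]
contact_force: [-0.2, -0.2, 0.4]
grip_width: 0.764
[ 0.05926564 -0.00110006] [-0.15935591 -0.19465777  0.4223843 ]
```

```bash
python3 -m inch '6.5 -0.1 0 0 0 0 0; 6.5 -0.1 0 0 0 0 0; 6.5 0 0 0 0 0 0; 6.5 0 0 0 0 0 0; 6.5 0 0 0 0 0 0'
python3 -c "
from meas import *
st=r.read_state(); print(L(st['tcp_pos'][:2]),st['contact_force'])"
```

```text
clock: 12.62
tcp_pos: [0.5348, 0.0252, 0.0483]
eef_rot: [[-0.178, 0.0, 0.984], [-0.984, 0.0, -0.178], [-0.0, -1.0, 0.0]]
contact_force: [-0.5, 0.2, -1.3]
grip_width: 0.758
[ 0.06126773 -0.00111138] [-0.5148235   0.2238157  -1.29790768]
```

```bash
python3 -m inch '6.5 -0.1 0 0 0 0 0; 6.5 -0.1 0 0 0 0 0; 6.5 0 0 0 0 0 0; 6.5 0 0 0 0 0 0; 6.5 0 0 0 0 0 0'
python3 - <<'E'
from meas import *
st=r.read_state(); print(L(st['tcp_pos'][:2]),st['contact_force'])
s=imaging.camera("scene");cv2.imwrite("pics/b5.png",cv2.resize(s["pixels"][225:320,340:495],None,fx=5,fy=5,interpolation=2))
w=imaging.camera("wrist");cv2.imwrite("pics/w5.png",w["pixels"])
E
```

```text
clock: 13.25
tcp_pos: [0.5346, 0.0255, 0.0483]
eef_rot: [[-0.178, -0.001, 0.984], [-0.984, -0.002, -0.178], [0.002, -1.0, -0.001]]
contact_force: [-5.2, -22.2, 3.9]
grip_width: 0.759
[ 0.06153668 -0.00087425] [ -5.2364776  -22.18607427   3.90846366]
```

View pics/b5.png

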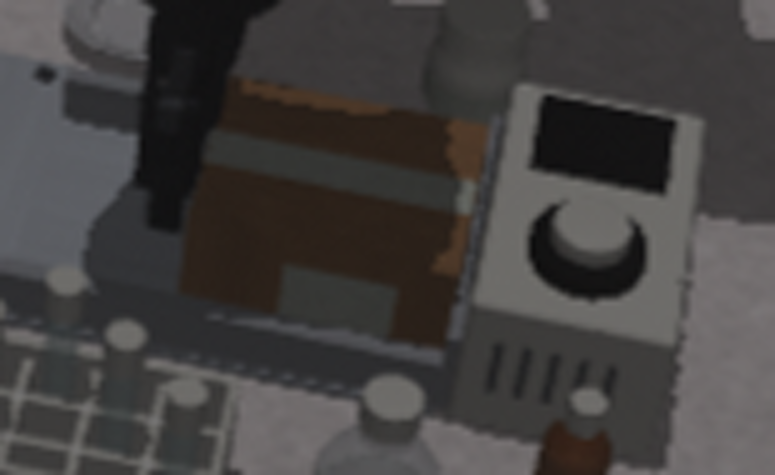

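View pics/w5.png

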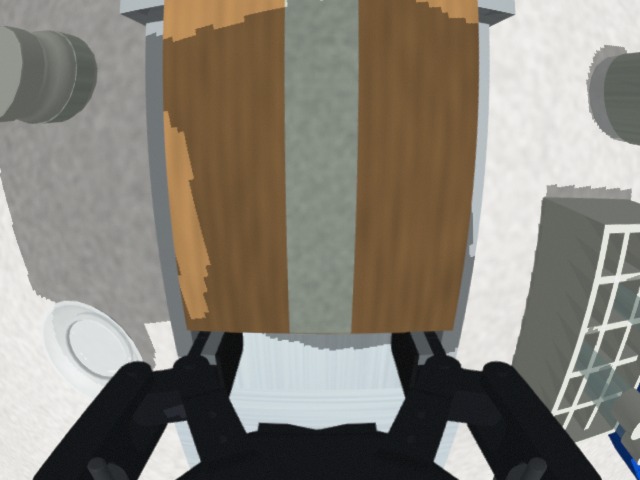

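```bash
python3 -m inch '6.5 0.5 0 0 0 0 0; 6.5 1 0 0 0 0 0; 6.5 1.5 0 0 0 0 0; 6.5 0 -3 0 0 0 0; 6.5 0 -4 0 0 0 0'
python3 -m inch '0 0 -4 0 0 0 0; 0 0 -4 0 0 0 0; 0 -3 0 0 0 0 0; 0 -4 0 0 0 0 0; 0 -4 0 0.5 0 0 0'
python3 -m inch '0 -4 0 1 0 0 0; 0 -4 0 1 0 0 0; 0 -1.7 0 1 0 0 0; 0 0 0 0 0 0 0; 0 0 0 0 0 0 0'
python3 - <<'E'
from meas import *
st=r.read_state(); print(L(st['tcp_pos'][:2]),st['tcp_pos'],st['contact_force'],st['grip_width'])
c=imaging.camera("top");cv2.imwrite("pics/a6.png",cv2.resize(c["pixels"][190:340,125:390],None,fx=3,fy=3,interpolation=2))
s=imaging.camera("scene");cv2.imwrite("pics/b6.png",cv2.resize(s["pixels"][180:330,320:495],None,fx=4,fy=4,interpolation=2))
w=imaging.camera("wrist");cv2.imwrite("pics/w6.png",w["pixels"])
E
```

```text
clock: 13.98
tcp_pos: [0.529, -0.0033, 0.1184]
eef_rot: [[-0.178, -0.002, 0.984], [-0.984, 0.0, -0.178], [0.0, -1.0, -0.002]]
contact_force: [1.0, 0.4, 0.7]
grip_width: 0.76
clock: 14.6
tcp_pos: [0.5542, 0.1052, 0.1984]
eef_rot: [[-0.178, -0.0, 0.984], [-0.984, -0.0, -0.178], [0.0, -1.0, -0.0]]
contact_force: [-0.0, -0.1, 0.5]
grip_width: -0.001
clock: 15.22
tcp_pos: [0.6006, 0.194, 0.1981]
eef_rot: [[-0.178, -0.001, 0.984], [-0.984, -0.0, -0.178], [0.0, -1.0, -0.001]]
contact_force: [0.3, 0.6, -0.3]
grip_width: -0.001
[ 0.23908879 -0.03586176] [0.60061507 0.1940036  0.19807095] [ 0.27452573  0.5999279  -0.31360204] -0.0007119274192492107
```

View pics/w6.png

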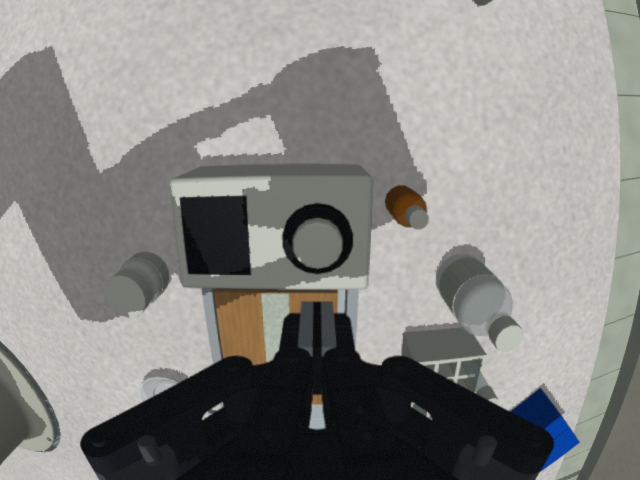

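View pics/b6.png

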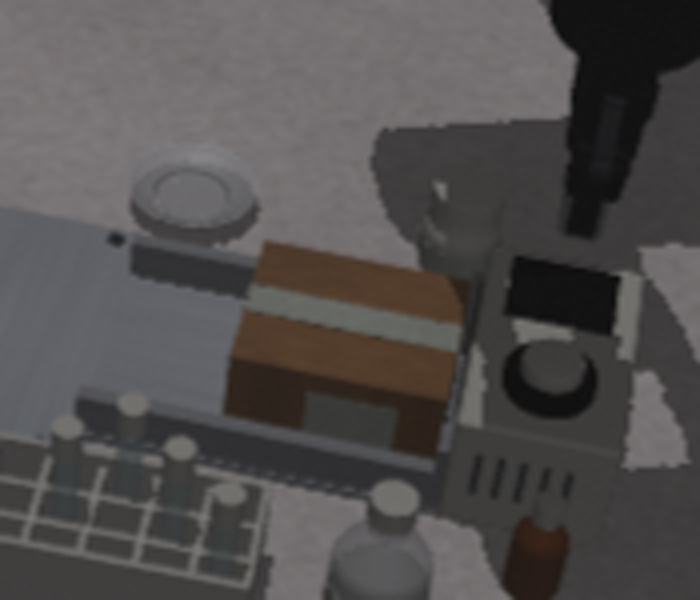

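View pics/a6.png

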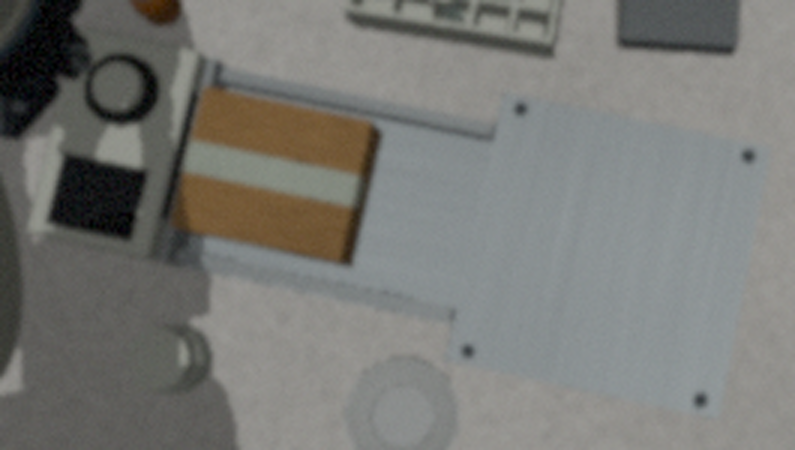

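```bash
python3 - <<'E'
from meas import *
im=cv2.imread("pics/a6.png")
c=imaging.camera("top")
for t in (60,85,100,110): print(t,carton(c,thr=t))
z=lambda u,v:(u/3+125,v/3+190)
for u,v in ((205,88),(378,125),(350,263),(172,228)): print(L(onz(c,[z(u,v)],.066)[0,:2]))
# button from wrist fisheye
w=imaging.camera("wrist"); f=240/np.tan(np.radians(w["vertical_fov"]/2))
q=np.array([317-w["cx"],243-w["cy"]]); rr=np.hypot(*q)/f
v=np.array([*(q/max(np.hypot(*q),1e-9)*np.sin(rr)),np.cos(rr)]); D=w["orientation"]@v
p=w["origin"]+D*(0.0945-w["origin"][2])/D[2]; print("btn wrist",p,L(p[:2]))
E
```

```text
60 ((128.77850341796875, -0.9611663818359375), (98.37554931640625, 120.48267364501953), 89.41681671142578)
85 ((129.15960693359375, -1.3264541625976562), (98.45734405517578, 119.08326721191406), 89.90802764892578)
100 ((130.01095581054688, -1.2668991088867188), (97.95442199707031, 117.86994171142578), 89.51919555664062)
110 ((130.35792541503906, -1.4191741943359375), (96.4238052368164, 115.67076873779297), 89.99352264404297)
[ 0.18772087 -0.04959023]
[ 0.06406304 -0.04875166]
[0.06171065 0.04828036]
[0.18684896 0.04991505]
btn wrist [0.60188649 0.19875747 0.0945    ] [ 0.24399291 -0.03626842]
```

```bash
python3 -m inch '0 -0.1 2 0 0 0 0; 0 0 3 0 0 0 0; 0 0 2.5 0 0 0 0; 0 0 1 0 0 0 0; 0 0 0.5 0 0 0 0'
python3 -m inch '0 0 0.2 0 0 0 0; 0 0 0.2 0 0 0 0; 0 0 0.1 0 0 0 0; 0 0 0 0 0 0 0; 0 0 0 0 0 0 0'
```

```text
clock: 16.1
tcp_pos: [0.6013, 0.1959, 0.1083]
eef_rot: [[-0.178, -0.0, 0.984], [-0.984, -0.0, -0.178], [0.0, -1.0, -0.0]]
contact_force: [0.4, -1.3, 2.3]
grip_width: -0.001
clock: 16.73
tcp_pos: [0.6015, 0.1961, 0.1036]
eef_rot: [[-0.178, 0.001, 0.984], [-0.984, 0.0, -0.178], [-0.0, -1.0, 0.001]]
contact_force: [-0.7, 0.1, 4.9]
grip_width: -0.002
```

```bash
python3 -m inch '0 0 0.1 0 0 0 0; 0 0 0.1 0 0 0 0; 0 0 0.1 0 0 0 0; 0 0 0 0 0 0 0; 0 0 0 0 0 0 0'
```

```text
clock: 17.35
tcp_pos: [0.6017, 0.1961, 0.1025]
eef_rot: [[-0.178, 0.002, 0.984], [-0.984, 0.0, -0.178], [-0.001, -1.0, 0.002]]
contact_force: [-10.2, -3.7, 37.2]
grip_width: -0.001
```

Bottomed out (37 N). Release straight up and check.

```bash
python3 -m inch '0 0 -0.3 0 0 0 0; 0 0 -1 0 0 0 0; 0 0 -3 0 0 0 0; 0 0 -4 0 0 0 0; 0 0 -4 0 0 0 0'
python3 -m inch '0 0 0 0 0 0 0; 0 0 0 0 0 0 0; 0 0 0 0 0 0 0; 0 0 0 0 0 0 0; 0 0 0 0 0 0 0'
python3 - <<'E'
from meas import *
c=imaging.camera("top")
for t in (60,85,100): print(t,carton(c,thr=t))
s=imaging.camera("scene");cv2.imwrite("pics/b7.png",cv2.resize(s["pixels"][180:330,320:495],None,fx=4,fy=4,interpolation=2))
cv2.imwrite("pics/a7.png",cv2.resize(c["pixels"][190:340,125:390],None,fx=3,fy=3,interpolation=2))
E
```

```text
clock: 17.98
tcp_pos: [0.6009, 0.1961, 0.2245]
eef_rot: [[-0.178, -0.001, 0.984], [-0.984, -0.0, -0.178], [0.0, -1.0, -0.001]]
contact_force: [0.5, 0.1, -0.6]
grip_width: -0.004
clock: 18.6
tcp_pos: [0.6011, 0.196, 0.2228]
eef_rot: [[-0.178, -0.001, 0.984], [-0.984, -0.0, -0.178], [0.0, -1.0, -0.001]]
contact_force: [-0.2, -0.1, -0.6]
grip_width: 0.002
60 ((128.3905029296875, -1.1178245544433594), (98.58214569091797, 120.81449127197266), 89.73335266113281)
85 ((129.33985900878906, -1.1222419738769531), (98.58214569091797, 118.915771484375), 89.73335266113281)
100 ((129.86297607421875, -0.9034461975097656), (97.60086822509766, 117.99578094482422), 89.9144058227539)
```

View pics/b7.png

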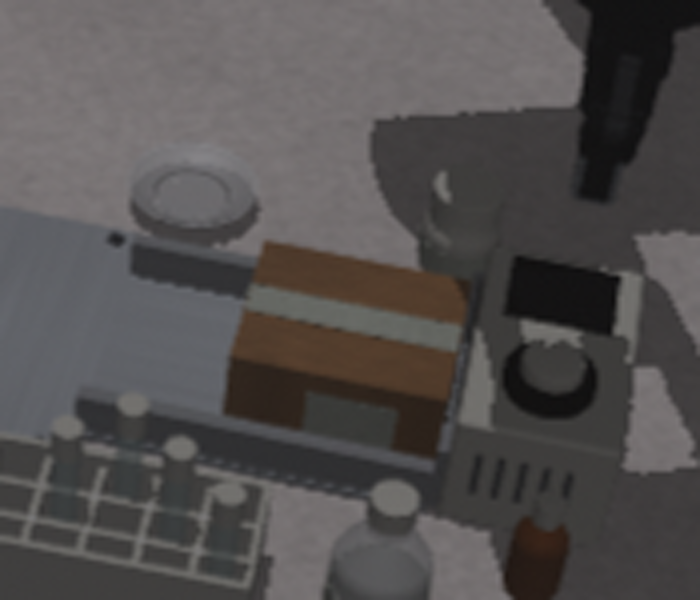

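The carton sits against the stop, the button is back up (top at about (553,365)), and the gripper is well clear.

```bash
python3 -c "
from cell import r
print(r.hand_in())"
```

```text
the job is handed in; nothing more can be done
None
```

I pushed the carton home against the end stop, pressed the reader button, let go and handed the job in at about 19 s. The hand-in gave no verdict.

- **Pushing:** I used both open fingers on the carton's rear face, with the fingertips held above the height of the rails. That squared the carton up. I stopped when the force rose to about 22 N at the stop.
- **Carton, last check (top view):** it sits at about x 129 mm and y −1 mm in the lane frame, within about 0.3° of the lane's direction. The x reading varied between 128.4 and 129.9 mm depending on the colour threshold; fully home is 130 mm.
- **Button:** I pressed it with the gripper shut until it bottomed out at about 37 N. In the last picture it is back up and the fingers are about 11 cm clear of it. Its travel isn't in the state readings, so I judged the press from the force and the height.
- **Disagreement:** the wrist camera placed the button about 5 mm farther along the lane than the top and scene cameras did. I pressed close to the top and scene position, and this is small against the 34 mm button.
- **Rails and bystanders:** I saw no rail contact and no bystander moved in the pictures. I did not measure the bystanders' positions.

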